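# Short spin on the benchtop centrifuge

## Task

Give the tubes in the white benchtop centrifuge a short spin, using only the fingertips: push its sprung lid down until the catch takes it and it stays shut by itself, then switch the machine on by pressing the raised front end of its black power rocker, and last press the blue short-spin key right down and keep it down. The machine spins only while that key is held, so finish with the fingers still holding the blue key down. Do not press the green key, do not force the lid further open, and leave the other things on the bench where they are.

Things in the scene. Friction and masses are not known exactly. Their poses are not given: they have to be found in the camera images.
- centrifuge: White benchtop centrifuge, dark lid; 295 deep (x) x 220 wide (y) x 123 mm tall when shut; fixed, place and yaw vary. Origin: worktop height, mid width, 155 mm behind its front face; +x to its back, +y to its left, z up. Control panel across the front, x -155 to -88 mm, rising to the back at 12.6 degrees (z 83 to 98 mm); from +y to -y: blue key, green key, display, black rocker.
- lid (a joint): Angle of the lid about its back hinge, rad: 0 = shut, grows upward. A spring holds it open at 0.65 to 0.8 and lifts it again if let go unlatched. About 2 N at its front moves it; near shut about 6 N drives it past the catch, which snaps in once the lid is below 0.005. Soft stop at -0.025; latched and let go it rests at about 0.005.
- lid_press_point (a point): Where to push: on the lid's upper face, mid width, 27 mm behind its front edge. Moves with the lid: 160 mm from the hinge along the lid, 11 mm above the hinge axis. Axes are the lid's: x toward the hinge, z out of the upper face. Lid shut: 123 mm above the worktop, x = -35 mm in the centrifuge frame.
- lid_hinge (a point): Point on the lid's hinge axis (which runs along the centrifuge's y), 125 mm behind the centrifuge's origin, 112 mm above the worktop, at mid width.
- lid_catch (a joint): Travel of the sliding catch with the dark ribbed thumb piece (20 x 36 mm) on the ledge between panel and lid, m. 0 = home; grows toward the front, up to 0.0105, where it frees the lid. A spring returns it. The closing lid pushes it aside by itself; leave it alone.
- power_rocker (a joint): Angle of the black power rocker at the right of the panel, rad. 0 = off (its front end, with the white bar, stands up), 0.4 = on (front end down, back end up). It snaps over past 0.2 and then stays; it takes 3 to 5 N straight down on the front end.
- rocker_front_end (a point): Ridge of the rocker's front end (36 mm long front to back, 17.5 mm wide), mid width: press here, straight down. It stands 15 mm above the panel when off and goes 7 mm down.
- spin_key (a joint): Travel of the blue round short-spin key at the left of the panel, m, into the panel. 0 = up, 0.004 = fully down; springs back. 1.2 N to start it, 4 N fully down.
- spin_key_top (a point): Centre of the blue key's top face (24 mm across, 10 mm above the panel when up); the point's z is the panel's normal. Its centre is 44 mm from the green key's.
- start_key (a joint): Travel of the green round start key, m: 0 = up, 0.004 = fully down. Not to be pressed.
- start_key_top (a point): Centre of the green key's top face (24 mm across, 10 mm above the panel).
- tube_rack_pink: Loose pink tube rack, 83 x 125 x 25 mm, right of the machine. Bystander. Origin: centre of the underside.
- white_rack: Loose white finned rack, 72 x 92 x 42 mm, on the left. Bystander. Origin: centre of the underside.
- white_bottle: Loose white bottle with a white cap, 66 mm across, 130 mm tall, on the left. Bystander. Origin: centre of the underside.
- loose_tape: Loose roll of white tape, 66 mm across, 19 mm tall, in front on the left. Bystander. Origin: centre of the underside.
- marker_spare: Loose marker pen with a black cap, 137 mm long, lying right of the machine. Bystander. Origin: centre of the underside.

How it is judged:
By the outcome, as a careful person would: the job done as asked, in the order asked, and still so for the second after the job is handed in, while the arm keeps its last pose, push and grip.
It also fails if it takes over 48 s, if anything falls off the work surface, if the arm or the gripper's body presses on something with over 40 N, if the wrist force passes 120 N, or if a joint passes its speed limit or range.

## Robot

A 7-joint arm with a two-finger parallel gripper is mounted at the origin on a cart in front of the work surface, level with it; the furniture and walls round the work are solid. World frame = base frame: x ahead of the robot, y to its left, z up, the work surface at z = 0. Lengths are in m, angles in rad, forces in N, time in s.
With the tool pointing down it reaches from about 0.425 to 0.825 m from the base axis. Payload 3.6 kg.
Tool frame: the origin (TCP) lies midway between the tips of the shut fingers; the grasp point (between the pads) lies 19 mm behind it (bot.grip_depth is the distance from the TCP to the grasp point, in m); z points along the fingers, y is the direction in which the jaws open and shut (so a half turn about z gives the same grasp; the last joint's range is limited). The gripper opens to 93 mm and grips with 3 to 60 N. Pads are 15 mm wide; open, the fingers measure 128 mm over their backs; the gripper's body (75 mm by 188 mm) begins 65 mm behind the grasp point.
Start: joints at [1.169, 0.615, -0.013, 1.423, 0.008, 1.103, -0.04], TCP at [0.238, -0.605, 0.219] pointing down, gripper open.
Joint ranges: [-3.12, 3.12], [-0.3, 2.06], [-1.34, 1.32], [0.26, 2.42], [-1.36, 4.5], [0.01, 1.98], [-2.84, 2.84]. Speed limits (rad/s): [2.79, 2.79, 3.14, 3.14, 3.14, 3.14, 3.14].

## Interface

Orientations are given as a rotation vector (axis times angle).
In Python, from plant import bot, jaws, imaging, search_frame, landmark_of gives the robot as it stands. Calls block until the motion is done:
- bot.move_ptp(position, orientation): joint-space move of the TCP to a pose.
- bot.move_linear(position, v=0.15, orientation=None, threshold=None): straight line of the TCP; orientation=None keeps the orientation; v is the mean speed in m/s. With threshold (N) it stops when the force on the tool has changed by that much, and returns True; else False.
- bot.goto_joints(angles): joint-space move.
- jaws.gripper_to(opening, grasp_force=None): finger opening in m; grasp_force is the grip in N (None keeps the last); returns when the fingers have stopped.
- bot.wait(seconds).
- bot.solve_ik(position, orientation): joint angles nearest the present ones, or None.
- bot.get_obs(): the state.
- imaging.grab_frame(name): name is "scene" or "top" or "wrist"; returns (picture, depth): 420x560x3 uint8, red, green, blue; 420x560 float32, m along the optical axis (not along the pixel's ray), 0 where there is no reading.
- imaging.calibration(name): a dict with "intrinsics" (3x3 intrinsics, pixels), "dist_coeffs" ([k1, k2, p1, p2, k3] as OpenCV has them; the pictures are not rectified), "R" (3x3) and "t" (3): a world point X has camera coordinates R X + t; the wrist camera has in their place "hand_eye" (4x4, takes a point from camera to tool coordinates, whose origin is the TCP and whose axes are the flange's). Camera axes: x right, y down, z forward; pixel columns grow to the right and rows downward; lengths in m; the calibration is good to about 2 mm. A picture is of the moment at which its call begins: read the wrist's pose just before it. calibration takes no time and is no camera call.
A pose or a line that the arm cannot do raises bot.Unreachable and nothing moves.
- bot.finish_job(): hands the job in, once; it reports no verdict.
Trained networks look in the newest picture that a camera, given by its name, has taken for a name from the list of things; names that differ only in an ending like _2 or _b are one class to them, and where a whole thing is asked for, a point or a joint stands for the part that bears it (a point fixed in the world has none). Each returns a list of dicts, best first, with "p" (0 to 1); they miss things now and then, are a little off and sometimes report something else, mostly with a low value. They report only what shows in the picture. A call takes as long as a camera call.
- search_frame(camera, label): "position" ([column, row] as shares, 0 to 1, of the picture: columns of its width, rows of its height, amid what is visible of it).
- landmark_of(camera, label): "position" ([column, row] as shares, 0 to 1, of the picture: columns of its width, rows of its height: a listed point, or the origin of a listed thing).
The state is a dict: "t": time; "joint_positions": joint angles; "dq": joint speeds; "joint_torque": joint torques, N m; "position": TCP position; "tool_rot": TCP orientation; "force": force on the tool from outside, world axes, zero at the start; "moment": the same for the moment, N m; "finger_gap": finger opening in m.
Only numpy, scipy, OpenCV 4.12 (cv2) and the standard library are available. Lean on these libraries where they do the work, as an engineer would, in place of code of your own. Each camera call takes 0.05 s, during which the arm holds its last target.

## Working session

There is one attempt and no reset: what is moved stays moved. The work goes in short steps, each a Python script; the robot and the scene stay as the last script left them, time stands still between calls to the robot, and variables do not carry over. Pictures are saved under pics/ and viewed, and the job is handed in when it is done.

```bash
ls; mkdir -p pics
cat > h.py <<'E'
import numpy as np, cv2
from plant import bot, jaws, imaging, search_frame, landmark_of
def grab(n,f):
    p,d=imaging.grab_frame(n); cv2.imwrite('pics/'+f,p[:,:,::-1]); return p,d
def world(n,uv,d,z=None):
    c=imaging.calibration(n);K=np.array(c['intrinsics']);D=np.array(c['dist_coeffs'])
    q=cv2.undistortPoints(np.array([[uv]],float),K,D)[0,0]
    R=np.array(c['R']);t=np.array(c['t'])
    ray=np.array([q[0],q[1],1.])
    if z is not None:
        o=-R.T@t; r=R.T@ray; return o+r*(z-o[2])/r[2]
    return R.T@(ray*d-t)
def proj(n,X):
    c=imaging.calibration(n);R=np.array(c['R']);t=np.array(c['t'],float)
    return cv2.projectPoints(np.array(X,float).reshape(-1,3),cv2.Rodrigues(R)[0],t,np.array(c['intrinsics']),np.array(c['dist_coeffs']))[0][:,0]
E
python3 - <<'E'
from h import *
o=bot.get_obs();print(o['t'],o['position'],o['tool_rot'],o['finger_gap'])
for n in('scene','top'):
    p,d=grab(n,n+'1.png')
    for l in('spin_key_top','start_key_top','rocker_front_end','lid_press_point','lid_hinge','centrifuge'):
        for r in landmark_of(n,l)[:2]:
            uv=np.array(r['position'])*[560,420]; 
            i,j=int(uv[1]),int(uv[0]); w=np.clip(i,2,417),np.clip(j,2,557)
            pt=d[w[0]-1:w[0]+2,w[1]-1:w[1]+2]; dd=np.median(pt[pt>0]) if (pt>0).any() else 0
            print(n,l,round(r['p'],2),uv.round(1),world(n,uv,dd).round(4))
E
```

```text
pics
0.0 [ 0.23766471 -0.60413392  0.21747191] [-3.08408097e+00 -5.84932436e-01  8.31376775e-04] 0.09277017458992086
scene spin_key_top 0.5 [270.6 220.5] [0.5502 0.0737 0.0953]
scene start_key_top 0.48 [285.7 218.4] [0.5262 0.0444 0.0999]
scene start_key_top 0.27 [151.2 294.8] [0.5873 0.3972 0.0379]
scene rocker_front_end 0.64 [320.4 206. ] [ 0.5032 -0.06    0.0991]
scene rocker_front_end 0.52 [262.  144.5] [ 0.9174 -0.2201  0.0772]
scene lid_press_point 0.81 [260.  146.3] [0.6455 0.0199 0.2476]
scene lid_hinge 0.55 [240.  165.3] [0.6864 0.0553 0.1906]
scene centrifuge 0.59 [267.7 220. ] [0.5572 0.0772 0.0949]
top spin_key_top 0.56 [266.1 225.8] [0.5381 0.0909 0.102 ]
top start_key_top 0.48 [279.5 230.3] [0.5263 0.058  0.0993]
top rocker_front_end 0.67 [328.9 241.2] [ 0.496  -0.0636  0.0986]
top lid_press_point 0.91 [307.9 159.5] [ 0.678  -0.0118  0.2062]
top lid_hinge 0.64 [308.5 130.5] [ 0.772  -0.0208  0.1251]
top centrifuge 0.59 [299.  188.9] [0.6325 0.0057 0.0818]
top centrifuge 0.33 [310.  131.5] [ 0.7695 -0.0246  0.1245]
```

View pics/scene1.png

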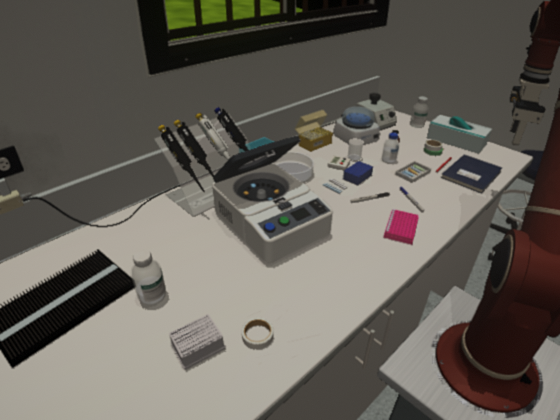

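View pics/top1.png

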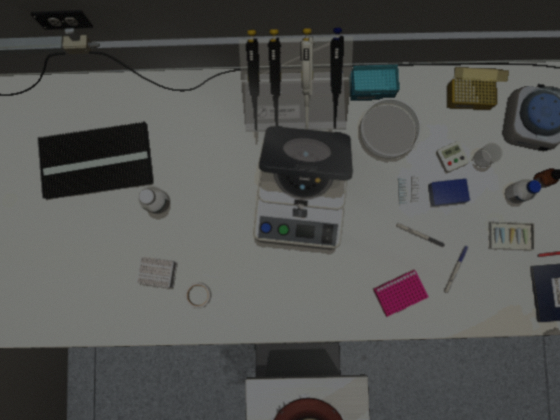

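Run:
```python
import cv2
a=cv2.imread('pics/top1.png')[100:280,220:380];cv2.imwrite('pics/top1z.png',cv2.resize(a,None,fx=3.3,fy=3.3,interpolation=2))
a=cv2.imread('pics/scene1.png')[100:270,190:390];cv2.imwrite('pics/scene1z.png',cv2.resize(a,None,fx=3.3,fy=3.3,interpolation=2))
```

```text
(no output)
```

View pics/top1z.png

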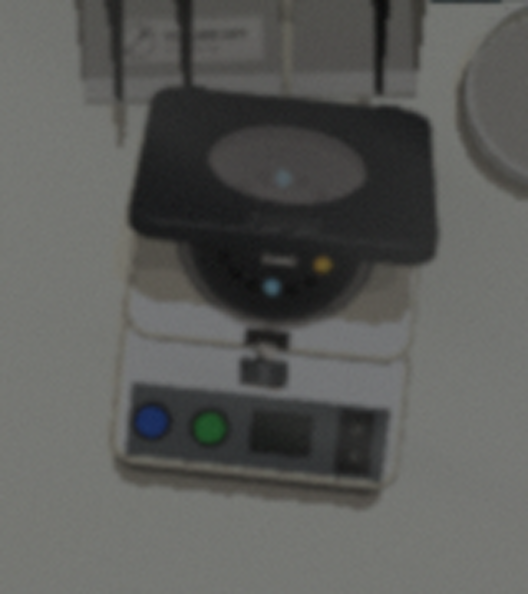

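View pics/scene1z.png

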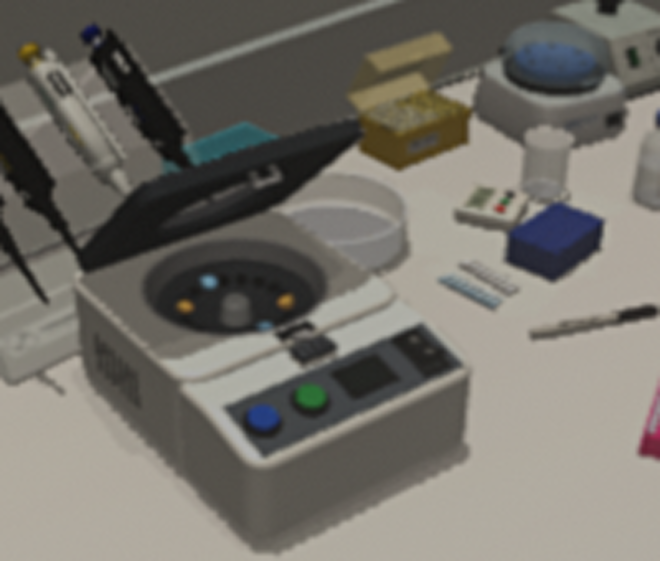

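The lid is open. In the top picture the blue key is at about (266,228), the green at (284,230) and the rocker at (328,235–242). The machine is yawed slightly. Next I'll get a closer wrist view.

```bash
cat >> h.py <<'E'
from scipy.spatial.transform import Rotation as Ro
def rot(yaw,tilt=0):  # tool down; tilt>0 : tool z leans toward machine +x (normal leans to front)
    return (Ro.from_euler('z',yaw)*Ro.from_euler('y',-tilt)*Ro.from_euler('x',np.pi)).as_rotvec()
def wworld(uv,pose,dist=None,z=None,plane=None):
    c=imaging.calibration('wrist');K=np.array(c['intrinsics']);D=np.array(c['dist_coeffs']);H=np.array(c['hand_eye'])
    q=cv2.undistortPoints(np.array([[uv]],float),K,D)[0,0]; ray=np.array([q[0],q[1],1.])
    R=Ro.from_rotvec(pose[1]).as_matrix(); o=pose[0]+R@H[:3,3]; r=R@H[:3,:3]@ray
    if z is not None: return o+r*(z-o[2])/r[2]
    return o+r*dist
E
python3 - <<'E'
from h import *
print(imaging.calibration('wrist'))
b=world('top',[265.8,227.9],0,z=.099);g=world('top',[283.6,229.7],0,z=.099);k=world('top',[328.9,238],0,z=.1)
print(b,g,k,np.linalg.norm(b-g))
v=b-k;print('yaw',np.arctan2(-v[0],v[1]))
v=b-g;print('yaw',np.arctan2(-v[0],v[1]))
for p in([.47,0,.32],[.44,0,.3],[.5,0,.32]):
  for y in (-.1,-.1+np.pi): print(p,y,bot.solve_ik(p,rot(y)))
E
```

```text
{'intrinsics': array([[311.69824329,   0.        , 279.95803678],
       [  0.        , 311.69824329, 208.78558974],
       [  0.        ,   0.        ,   1.        ]]), 'dist_coeffs': array([0.00752003, 0.        , 0.        , 0.        , 0.        ]), 'hand_eye': array([[-1.90451586e-06, -9.62014439e-01, -2.72998569e-01,
         7.47917410e-02],
       [ 9.99999890e-01,  1.26253767e-04, -4.51879523e-04,
        -1.79374557e-03],
       [ 4.69181723e-04, -2.72998539e-01,  9.62014333e-01,
        -1.65948244e-01],
       [ 0.00000000e+00,  0.00000000e+00,  0.00000000e+00,
         1.00000000e+00]])}
[0.53317841 0.09189575 0.099     ] [0.52753792 0.04777687 0.099     ] [ 0.5038823  -0.06380304  0.1       ] 0.04447797704567899
yaw -0.18598435710790379
yaw -0.12715779569358718
[0.47, 0, 0.32] -0.1 [ 0.18019756  0.2490472  -0.29247245  1.74656542  0.07768534  1.15726267
 -1.80580235]
[0.47, 0, 0.32] 3.041592653589793 [ 0.62189496  0.34383492 -0.91857713  1.73530315  0.29077117  1.20678934
  1.09728309]
[0.44, 0, 0.3] -0.1 [ 0.18954239  0.21477484 -0.29607181  1.85251596  0.07039906  1.08440521
 -1.80385123]
[0.44, 0, 0.3] 3.041592653589793 [ 0.66986492  0.31026437 -0.94612984  1.84092603  0.27730362  1.13051554
  1.09719178]
[0.5, 0, 0.32] -0.1 [ 0.15108954  0.29841347 -0.26446104  1.67534777  0.08325128  1.17885656
 -1.8048472 ]
[0.5, 0, 0.32] 3.041592653589793 [ 0.56034878  0.3914638  -0.87351245  1.66415744  0.31504101  1.23437759
  1.08941528]
```

Run:
```python
from h import *
bot.move_ptp([.53,0.01,.30],rot(-.15))
jaws.gripper_to(0.0,20)
o=bot.get_obs();print(o['t'],o['position'],o['tool_rot'],o['finger_gap'],o['force'])
pose=(o['position'],o['tool_rot'])
p,d=grab('wrist','w1.png')
for l in('spin_key_top','start_key_top','rocker_front_end','lid_press_point'):
    for r in landmark_of('wrist',l)[:2]:
        uv=np.array(r['position'])*[560,420]; i,j=np.clip(uv[::-1].astype(int),2,417 if 0 else 555)
        i=min(i,417)
        dd=np.median(d[i-1:i+2,j-1:j+2]); print(l,round(r['p'],2),uv.round(1),wworld(uv,pose,dist=dd).round(4))
np.savez('w1.npz',d=d,p=p,pos=pose[0],rot=pose[1])
```

```text
4.5833 [0.53000022 0.00997896 0.30000092] [ 3.13273467e+00 -2.35402859e-01  2.24728137e-05] 0.00040138276011336433 [ 0.38222236 -0.21166512  0.9416857 ]
spin_key_top 0.62 [212.8 189.6] [0.5366 0.0913 0.1014]
spin_key_top 0.37 [271.5  30.8] [ 0.6618 -0.003   0.2291]
start_key_top 0.84 [245.5 192.1] [0.5274 0.0534 0.1002]
rocker_front_end 0.63 [273.2  90.1] [0.6371 0.0027 0.0871]
rocker_front_end 0.58 [335.4 203.8] [ 0.4972 -0.0517  0.1014]
lid_press_point 0.73 [272.2  31.6] [ 0.6611 -0.0034  0.2296]
lid_press_point 0.63 [277.5  92.6] [ 0.6337 -0.0016  0.0869]
```

View pics/w1.png

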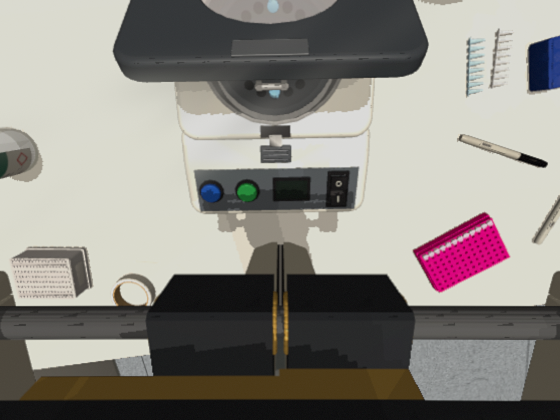

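Run:
```python
from h import *
z=np.load('w1.npz');p=z['p'];d=z['d'];pose=(z['pos'],z['rot'])
a=p[120:220,170:390,::-1];cv2.imwrite('pics/w1z.png',cv2.resize(a,None,fx=3.6,fy=3.6,interpolation=2))
q=p.astype(int)
for nm,m in (('blue',(q[...,2]>q[...,0]+50)&(q[...,2]>q[...,1]+40)),('green',(q[...,1]>q[...,0]+40)&(q[...,1]>q[...,2]+30))):
    n,L,S,C=cv2.connectedComponentsWithStats(m.astype(np.uint8))
    for i in range(1,n):
        if S[i,4]>100 and 170<C[i,0]<380 and C[i,1]>150:
            dd=np.median(d[L==i]);print(nm,C[i],S[i],wworld(C[i],pose,dist=dd),wworld(C[i],pose,z=.1))
def P(u,v): return wworld([u,v],pose,dist=np.median(d[v-1:v+2,u-1:u+2])).round(4)
for u,v in((338,178),(338,183),(338,190),(338,195),(339,200),(339,203),(339,206),(192,211),(362,210),(187,138),(368,137),(191,170),(357,170),(300,72),(215,78),(370,74),(150,78),(400,74)): print(u,v,P(u,v))
```

```text
blue [210.11654135 192.59774436] [201 184  19  18 266] [0.53314308 0.09563817 0.09995093] [0.53315249 0.09562534 0.1       ]
green [246.42957746 192.02112676] [237 183  20  19 284] [0.52729591 0.05236231 0.09979768] [0.52733794 0.05233332 0.1       ]
338 178 [ 0.5282 -0.0579  0.1016]
338 183 [ 0.5219 -0.0576  0.0999]
338 190 [ 0.5128 -0.0571  0.0976]
338 195 [ 0.5069 -0.0563  0.0987]
339 200 [ 0.5008 -0.0567  0.0998]
339 203 [ 0.4975 -0.0562  0.1012]
339 206 [ 0.4904 -0.0575  0.0902]
192 211 [ 0.4892  0.156  -0.0007]
362 210 [ 0.4513 -0.1061 -0.0007]
187 138 [0.5998 0.1089 0.0978]
368 137 [ 0.5697 -0.0976  0.0969]
191 170 [0.5628 0.1134 0.0958]
357 170 [ 0.5334 -0.0819  0.0968]
300 72 [ 0.6317 -0.0177  0.2422]
215 78 [0.6369 0.0392 0.2396]
370 74 [ 0.6237 -0.064   0.2402]
150 78 [0.6433 0.0824 0.2397]
400 74 [ 0.6207 -0.084   0.2397]
```

View pics/w1z.png

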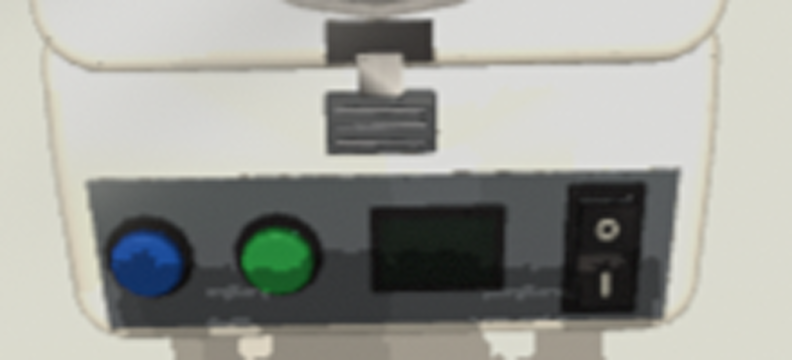

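Yaw comes out at -0.135 from both the keys and the lid edge. The heights match what is given: keys 0.0996, rocker ridge 0.1015, lid angle about 0.75. Now I'll close the lid.

```bash
cat >> h.py <<'E'
YAW=-.135; ex=np.array([np.cos(YAW),np.sin(YAW),0]); ey=np.array([-np.sin(YAW),np.cos(YAW),0]); ez=np.array([0,0,1.])
ORG=np.array([.6455,-.0013,0])
def M(x,y,z): return ORG+ex*x+ey*y+ez*z
def lidp(th): return M(.125-.160*np.cos(th)+.011*np.sin(th),0,.112+.160*np.sin(th)+.011*np.cos(th))
E
python3 - <<'E'
from h import *
f=lambda:bot.get_obs()['force'].round(1)
bot.move_linear(lidp(.76)+[0,0,.03],v=.12,orientation=rot(YAW))
print('above',f())
print(bot.move_linear(lidp(.74)+[0,0,.008],v=.06,threshold=8),f())
for th in (.65,.55,.45,.35,.25,.17,.10,.06):
    bot.move_linear(lidp(th),v=.08); print(th,f())
hit=bot.move_linear(lidp(0)-[0,0,.008],v=.015,threshold=14)
o=bot.get_obs();print(hit,o['t'],o['position'],lidp(0),o['force'])
E
```

```text
above [-0.7  1.6 -0. ]
False [-0.1 -0.5  1.2]
0.65 [ 0.2 -0.1 -0.4]
0.55 [ 0.2 -0.5  0.9]
0.45 [-0.3 -1.   1.1]
0.35 [-0.6  0.3  1.1]
0.25 [-0.1  0.7  2. ]
0.17 [0.2 0.5 1.7]
0.1 [-1.1  0.2  1.6]
0.06 [2.3 0.3 2.6]
True 10.2667 [0.61142644 0.00345649 0.11949294] [0.61081845 0.00341066 0.123     ] [-1.0618108  -0.16009712  5.01467588]
```

Run:
```python
from h import *
p=bot.get_obs()['position']
bot.move_linear(p+ez*.025,v=.06); bot.wait(.15); print(bot.get_obs()['force'].round(1))
P,d=grab('scene','s2.png')
a=P[120:270,190:390,::-1];cv2.imwrite('pics/s2z.png',cv2.resize(a,None,fx=3.6,fy=3.6,interpolation=2))
# lid shut-surface depth check
for X in (M(-.045,.05,.123),M(-.02,.06,.123),M(-.055,-.06,.123)):
    uv=proj('scene',X)[0];print(X,uv,world('scene',uv,d[int(uv[1]),int(uv[0])]))
print(bot.get_obs()['t'])
```

```text
[-0.2  0.6 -0. ]
[0.60763896 0.05430163 0.123     ] [260.9878168 199.0324732] [0.60642807 0.05532344 0.12406349]
[0.63375739 0.06084589 0.123     ] [252.49559338 195.93854007] [0.6360052  0.05904761 0.1211049 ]
[ 0.58292501 -0.05335161  0.123     ] [297.09560407 187.42499908] [ 0.583018   -0.05344996  0.12291497]
11.0333
```

View pics/s2z.png

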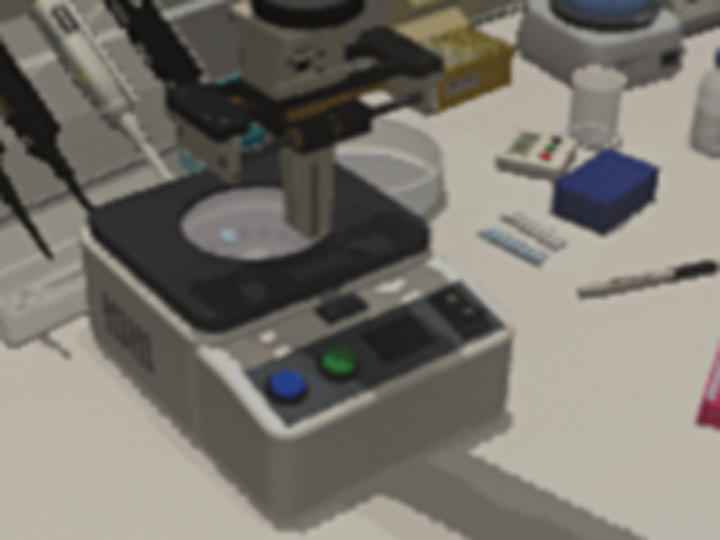

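The lid stays shut: its surface is at about 0.123 with the finger lifted 25 mm clear. Rocker next.

Run:
```python
from h import *
f=lambda:bot.get_obs()['force'].round(1)
T=np.array([.4975,-.0567,0])-ex*.002
p=bot.get_obs()['position']
bot.move_linear(T+ez*.150,v=.15,orientation=rot(YAW)); bot.move_linear(T+ez*.108,v=.08); print(f())
for z in (.1015,.099,.0965,.094,.092):
    h=bot.move_linear(T+ez*z,v=.02,threshold=12); print(z,h,bot.get_obs()['position'].round(4),f())
    if h: break
bot.move_linear(T+ez*.20,v=.15)
bot.move_linear(M(-.12,.03,.30),v=.2)
o=bot.get_obs();pose=(o['position'],o['tool_rot']);P,d=grab('wrist','w3.png')
print(o['t'],pose[0])
a=P[100:230,170:390,::-1];cv2.imwrite('pics/w3z.png',cv2.resize(a,None,fx=3.6,fy=3.6,interpolation=2))
np.savez('w3.npz',d=d,p=P,pos=pose[0],rot=pose[1])
q=P.astype(int)
for nm,m in (('blue',(q[...,2]>q[...,0]+50)&(q[...,2]>q[...,1]+40)),('green',(q[...,1]>q[...,0]+40)&(q[...,1]>q[...,2]+30))):
    n,L,S,C=cv2.connectedComponentsWithStats(m.astype(np.uint8))
    for i in range(1,n):
        if S[i,4]>100 and 130<C[i,0]<400 and C[i,1]>130:
            dd=np.median(d[L==i]);print(nm,C[i],S[i],wworld(C[i],pose,dist=dd))
```

```text
[ 0.9 -0.8 -0. ]
0.1015 False [ 0.4958 -0.0565  0.1017] [0.  0.4 1.3]
0.099 False [ 0.4954 -0.0564  0.0989] [ 0.  -0.1  0.8]
0.0965 False [ 0.4954 -0.0564  0.0962] [-0.3 -0.1  0.3]
0.094 True [ 0.4956 -0.0565  0.0957] [-1.1 -0.3  7.2]
15.6917 [0.52979735 0.04334168 0.29876463]
blue [236.59430605 187.48042705] [227 179  20  18 281] [0.53307319 0.09588779 0.0999572 ]
green [273.45862069 187.16206897] [264 178  20  19 290] [0.52741078 0.05228354 0.09970959]
```

View pics/w3z.png

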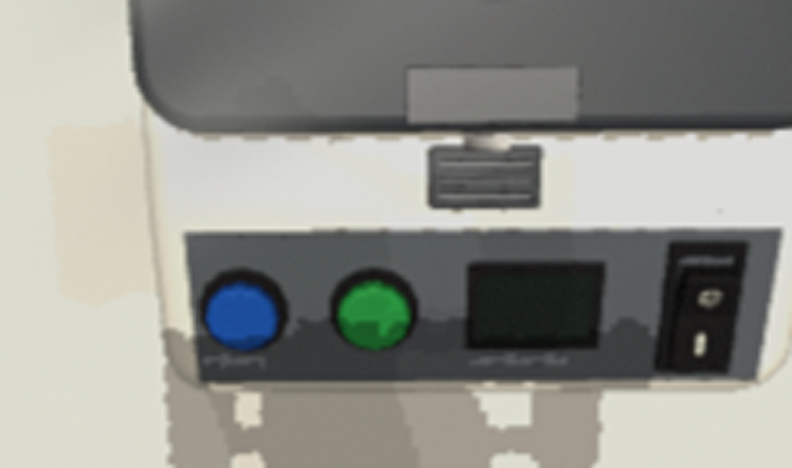

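Run:
```python
from h import *
for n in('w1','w3'):
    z=np.load(n+'.npz');d=z['d'];pose=(z['pos'],z['rot'])
    out=[]
    for v in range(160,215):
        for u in range(320,390):
            X=wworld([u,v],pose,dist=d[v,u]); r=X-ORG; x,y=r@ex,r@ey
            if abs(y+.075)<.005: out.append((x,X[2]))
    out=np.array(out); b=np.arange(-.15,-.09,.004)
    print(n,[(round(float(s),3),round(float(np.median(out[(out[:,0]>=s)&(out[:,0]<s+.004),1])),4)) for s in b if ((out[:,0]>=s)&(out[:,0]<s+.004)).any()])
```

```text
Traceback (most recent call last):
  File "h.py", line 20, in wworld
    c=imaging.calibration('wrist');K=np.array(c['intrinsics']);D=np.array(c['dist_coeffs']);H=np.array(c['hand_eye'])
ValueError: time passes only in moves, steps and waits
```

```bash
sed -i "s/c=imaging.calibration('wrist');K/c=WC;K/" h.py; sed -i "/^from plant/a WC=imaging.calibration('wrist')" h.py
python3 - <<'E'
from h import *
print(bot.get_obs()['t'])
for n in('w1','w3'):
    z=np.load(n+'.npz');d=z['d'];pose=(z['pos'],z['rot'])
    out=[]
    for v in range(160,215):
        for u in range(320,390):
            X=wworld([u,v],pose,dist=d[v,u]); r=X-ORG; x,y=r@ex,r@ey
            if abs(y+.075)<.005: out.append((x,X[2]))
    out=np.array(out); b=np.arange(-.15,-.09,.004)
    print(n,[(round(float(s),3),round(float(np.median(out[(out[:,0]>=s)&(out[:,0]<s+.004),1])),4)) for s in b if ((out[:,0]>=s)&(out[:,0]<s+.004)).any()])
E
```

```text
15.7417
w1 [(-0.15, 0.086), (-0.146, 0.0996), (-0.142, 0.1009), (-0.138, 0.0999), (-0.134, 0.0993), (-0.13, 0.098), (-0.126, 0.0976), (-0.122, 0.0982), (-0.118, 0.0995), (-0.114, 0.1006), (-0.11, 0.1014), (-0.106, 0.0983), (-0.102, 0.0974), (-0.098, 0.096), (-0.094, 0.0959)]
w3 [(-0.15, 0.0858), (-0.146, 0.0896), (-0.142, 0.0943), (-0.138, 0.0958), (-0.134, 0.0958), (-0.13, 0.0966), (-0.126, 0.0975), (-0.122, 0.1006), (-0.118, 0.1046), (-0.114, 0.1073), (-0.11, 0.103), (-0.106, 0.0982), (-0.102, 0.0984), (-0.098, 0.097), (-0.094, 0.0956)]
```

The rocker has flipped: its front ridge went from 0.101 to 0.0945 and its back end from 0.101 to 0.107. The lid is still latched. Now the blue key, pressed along the panel normal.

```bash
python3 - <<'E'
from h import *
f=lambda:bot.get_obs()['force'].round(1)
t=np.radians(12.6); n=-ex*np.sin(t)+ez*np.cos(t)
B=np.array([.5331,.0957,.0997]); R=rot(YAW,t)
bot.move_linear(B+n*.06,v=.15,orientation=R)
bot.move_linear(B+n*.006,v=.08); print(bot.get_obs()['position'],f())
for s in (.002,0,-.001,-.002,-.003,-.004,-.005,-.006,-.007):
    h=bot.move_linear(B+n*s,v=.015,threshold=9); bot.wait(.1)
    o=bot.get_obs();print(s,h,round(float((o['position']-B)@n),4),(o['position']-B).round(4),f(),round(float(o['force']@n),2))
    if h or o['force']@n>8: break
bot.wait(.2);o=bot.get_obs();print(o['t'],f(),(o['position']-B)@n)
grab('scene','s4.png');P,d=grab('wrist','w4.png');print()
E
python3 - <<'E'
import cv2
a=cv2.imread('pics/s4.png')[120:270,190:390];cv2.imwrite('pics/s4z.png',cv2.resize(a,None,fx=3.6,fy=3.6,interpolation=2))
E
```

```text
[0.53203342 0.09598081 0.105818  ] [0.4 0.3 0.1]
0.002 False 0.0021 [-0.0004  0.0001  0.002 ] [-0.2 -0.1  0. ] 0.09
0 False 0.0001 [0.0003 0.0001 0.0002] [0.3 1.  2. ] 1.91
-0.001 False -0.0009 [ 0.0005  0.0001 -0.0008] [0.3 0.3 2.1] 1.99
-0.002 False -0.0019 [ 0.0007  0.0001 -0.0018] [0.4 0.3 2.8] 2.69
-0.003 False -0.0029 [ 0.0009 -0.     -0.0028] [1.1 0.4 3.7] 3.43
-0.004 False -0.0034 [ 0.001  -0.     -0.0033] [-0.8 -0.5  6.8] 6.78
-0.005 False -0.0036 [ 0.0011 -0.     -0.0035] [-3.8 -0.2 14.8] 15.21
20.575 [-3.4  0.7 14.4] -0.0035920553623825105
```

View pics/s4z.png

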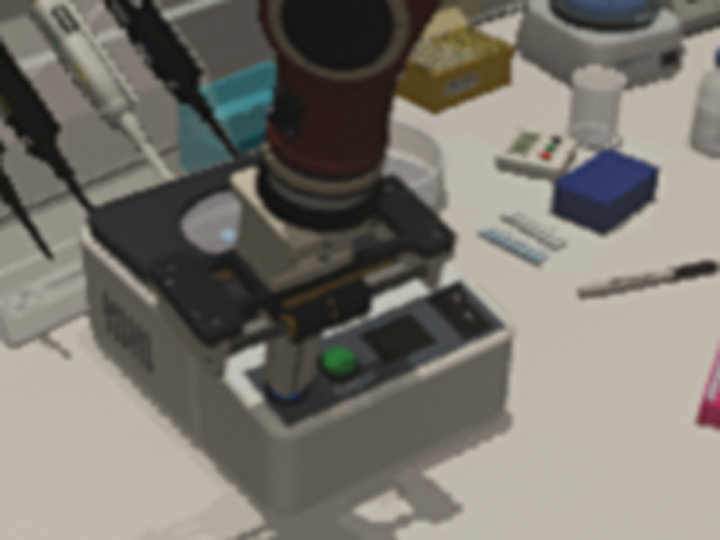

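View pics/w4.png

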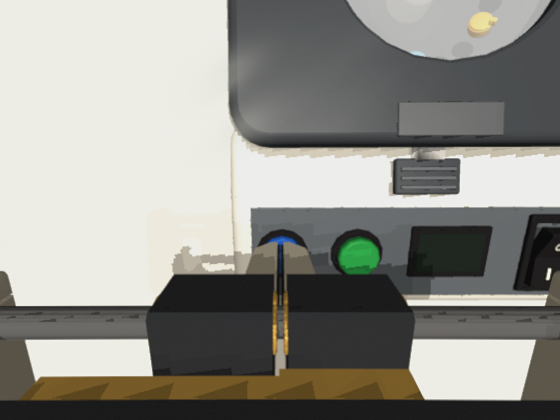

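Run:
```python
from h import *
o=bot.get_obs();print(o['t'],o['force'].round(1)); bot.finish_job()
```

```text
20.675 [-5.  -0.7 14.8]
the job is handed in; nothing more can be done
```

I did all three steps in order and handed the job in at 20.7 s of robot time, with the fingers still holding the blue key down. No check failed or disagreed. `finish_job` gives no verdict, so this rests on my own checks:

- **Lid:** I pushed it down along its arc and past the catch. With the fingers lifted 25 mm clear, it stayed shut: three points on its upper face measured 0.121 to 0.124 m, against 0.123 m when shut. It was still shut in the last pictures.
- **Power rocker:** I pressed its front end straight down. The wrist depth picture then showed the front ridge about 6.6 mm lower and the back end about 6 mm higher, so it is on.
- **Blue key:** I pressed it along the panel's normal. The force rose from 1.9 to 3.4 N and then climbed steeply to about 15 N within a fraction of a millimetre, so it is against its stop. Travel from first contact was about 3.6 to 4 mm.
- **Other things:** The green key was never touched. The fingers stayed clear of the other items, and those in view looked undisturbed. I did not measure their positions again.

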